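Put the mixed labware back in its trays

TASK

Tidy the lab bench: put the two low wide jars into the tray with two large round bays, the two narrow bottles into the tray with two small round bays, and the slide box into the tray with the long rectangular bay, one piece to a bay, each standing flat on the floor of its bay. Keep every piece upright all the time, and leave the yellow beaker and the blue tip box where they are.

Things in the scene. Friction and masses are not known exactly. Their poses are not given: they have to be found in the camera images.
- jar_a_center (a point): Low wide screw-lid specimen jar (one of two alike), loose, standing upright on the bench: a white cylinder 58 mm in diameter and 36 mm high with a grey lid as wide as the body, about 0.11 kg. The point is its centre, 18 mm above its underside; z is up along its axis.
- jar_b_center (a point): Low wide screw-lid specimen jar (one of two alike), loose, standing upright on the bench: a white cylinder 58 mm in diameter and 36 mm high with a grey lid as wide as the body, about 0.11 kg. The point is its centre, 18 mm above its underside; z is up along its axis.
- bottle_a_center (a point): Narrow reagent bottle (one of two alike), loose, standing upright on the bench: white cylindrical body 34 mm in diameter up to 46 mm, then a shoulder and a grey cap 25 mm in diameter, 62 mm high in all, about 0.06 kg. The point is its centre, 31 mm above its underside; z is up along its axis.
- bottle_b_center (a point): Narrow reagent bottle (one of two alike), loose, standing upright on the bench: white cylindrical body 34 mm in diameter up to 46 mm, then a shoulder and a grey cap 25 mm in diameter, 62 mm high in all, about 0.06 kg. The point is its centre, 31 mm above its underside; z is up along its axis.
- slide_box_center (a point): Closed microscope-slide box, loose, lying on the bench: 30 mm along its x, 84 mm long along its y, 32 mm high, white with a grey lid fixed shut, about 0.10 kg. The point is its centre, 16 mm above its underside; z is up.
- jar_tray: Orange plastic tray with two LARGE ROUND bays, 94 mm (x) by 184 mm (y). Fixed, its y axis within 0.3 rad of left-right, 9 mm high; bays black-lined, 6 mm deep, floor 3 mm above the bench. Origin: centre of its underside, at bench height; z up. Too narrow for fingers beside a piece: grip pieces high, fingertips above the rim. Bays 76 mm in diameter, centred on its y axis at y = -45 and +45 mm.
- bottle_tray: Orange plastic tray with two SMALL ROUND bays, 84 mm (x) by 150 mm (y). Fixed, its y axis within 0.3 rad of left-right, 9 mm high; bays black-lined, 6 mm deep, floor 3 mm above the bench. Origin: centre of its underside, at bench height; z up. Too narrow for fingers beside a piece: grip pieces high, fingertips above the rim. Bays 52 mm in diameter, centred on its y axis at y = -36 and +36 mm.
- box_tray: Orange plastic tray with one LONG RECTANGULAR bay, 84 mm (x) by 140 mm (y). Fixed, its y axis within 0.3 rad of left-right, 9 mm high; bays black-lined, 6 mm deep, floor 3 mm above the bench. Origin: centre of its underside, at bench height; z up. Too narrow for fingers beside a piece: grip pieces high, fingertips above the rim. The bay is 50 mm along x and 104 mm along y, centred on the origin.
- beaker: Bystander to leave alone: empty yellow plastic beaker, loose, 90 mm in diameter at the rim, 90 mm high. Origin: centre of its underside.
- tip_box: Bystander to leave alone: closed blue pipette-tip box with a clear lid, loose, 120 mm (x) by 80 mm (y), 65 mm high. Origin: centre of its underside.

How it is judged:
By the outcome, as a careful person would: the job done as asked, in the order asked, and still so for the second after the job is handed in, with the robot touching nothing.
It also fails if it takes over 115 s, if anything falls off the work surface, if the arm or the gripper's body presses on something with over 40 N, if the wrist force passes 120 N, or if a joint passes its speed limit or range.

ROBOT

A 7-joint arm with a two-finger parallel gripper is mounted at the origin on the work surface. World frame = base frame: x ahead of the robot, y to its left, z up, the work surface at z = 0. Lengths are in m, angles in rad, forces in N, time in s.
With the tool pointing down it reaches from about 0.35 to 0.9 m from the base axis. Payload 19.9 kg.
Tool frame: the origin (TCP) lies midway between the tips of the shut fingers; the grasp point (between the pads) lies 19 mm behind it; x points along the fingers, y is the direction in which the jaws open and shut, and the axes are right-handed (so a half turn about x gives the same grasp; the last joint's range is limited). The gripper opens to 94 mm and grips with 3 to 60 N. Pads are 16 mm wide; open, the fingers measure 119 mm over their backs; the gripper's body (75 mm by 177 mm) begins 78 mm behind the grasp point.
Start: joints at [-1.286, 0.417, -0.01, 1.614, 0.005, 1.111, -0.053], TCP at [0.2, 0.592, 0.205] pointing down, gripper open.
Joint ranges: [-2.81, 2.81], [-0.39, 2.02], [-1.27, 1.25], [0.06, 2.57], [-1.19, 4.33], [0.19, 2], [-2.82, 2.82]. Speed limits (rad/s): [1.89, 1.89, 2.39, 2.39, 3.01, 3.01, 3.01].

INTERFACE

Orientations are given as a 3x3 rotation matrix whose columns are the frame's x, y, z axes.
In Python, from cell import r gives the robot as it stands. Calls block until the motion is done:
- r.move_pose(position, orientation): joint-space move of the TCP to a pose.
- r.move_l(position, rot=None, vel=0.15): straight line of the TCP; rot=None keeps the orientation; vel is the mean speed in m/s.
- r.set_joints(angles): joint-space move.
- r.move_gripper(opening, newtons=None): finger opening in m; newtons is the grip in N (None keeps the last); returns when the fingers have stopped.
- r.hold(seconds).
- r.solve_ik(position, orientation): joint angles nearest the present ones, or None.
- r.get_image(name): name is "scene" or "top" or "wrist"; returns the picture (480x640x3 uint8, red, green, blue); there is no depth.
- r.calibration(name): a dict with "fx", "fy", "cx", "cy" (pixels), "k1" (the pictures are not rectified: a ray, as slopes to the right and down, at radius r is drawn at 1 + k1 r^2 times it, then the intrinsics apply), "origin" and "rotation" of the camera in the world. Camera axes: x right, y down, z forward; pixel columns grow to the right and rows downward; lengths in m; the calibration is good to about 2 mm. A picture is of the moment at which its call begins: read the wrist's pose just before it. calibration takes no time and is no camera call; for the wrist camera it gives the pose at the moment of the call.
A pose or a line that the arm cannot do raises r.IKError and nothing moves.
- r.sign_off(): hands the job in, once; it reports no verdict.
Readings, each from a call of its own:
- r.get_time(): time.
- r.get_joint_pos(): joint angles.
- r.get_qvel(): joint speeds.
- r.get_tau(): joint torques, N m.
- r.get_tool_pos(): TCP position.
- r.get_ee_rot(): TCP orientation.
- r.get_wrist_force(): force on the tool from outside, world axes, zero at the start.
- r.get_torque(): the same for the moment, N m.
- r.get_gripper_width(): finger opening in m.
Only numpy, scipy, OpenCV 4.12 (cv2) and the standard library are available. Lean on these libraries where they do the work, as an engineer would, in place of code of your own. Each camera call takes 0.05 s, during which the arm holds its last target.

## Working session

There is one attempt and no reset: what is moved stays moved. The work goes in short steps, each a Python script; the robot and the scene stay as the last script left them, time stands still between calls to the robot, and variables do not carry over. Pictures are saved under pics/ and viewed, and the job is handed in when it is done.

```bash
ls; mkdir -p pics
python3 - <<'E'
from cell import r
import cv2
for n in ("scene","top","wrist"):
    c=r.calibration(n); print(n,c)
    cv2.imwrite(f"pics/{n}0.png",cv2.cvtColor(r.get_image(n),cv2.COLOR_RGB2BGR))
print(r.get_time())
E
```

```text
pics
scene {'fx': 507.0746745780845, 'fy': 507.0746745780845, 'cx': 313.0805919659171, 'cy': 234.2105557955649, 'k1': 0.014725582967420055, 'origin': array([1.12803103, 0.05847915, 1.07536733]), 'rotation': array([[-0.13281001,  0.8424986 , -0.5220705 ],
       [ 0.99113815,  0.11151911, -0.07217105],
       [-0.00258317, -0.52702902, -0.84984336]])}
top {'fx': 506.2462132437852, 'fy': 506.2462132437852, 'cx': 325.5890429948466, 'cy': 240.28861517530243, 'k1': -0.0028363080216666716, 'origin': array([0.3675762 , 0.00644099, 1.22586893]), 'rotation': array([[ 0.0059578 , -0.99415883,  0.10776237],
       [-0.99979766, -0.00799253, -0.01845956],
       [ 0.01921303, -0.10763059, -0.99400529]])}
wrist {'fx': 358.88792981126085, 'fy': 358.88792981126085, 'cx': 318.7868687960162, 'cy': 243.1927168066932, 'k1': -0.026224629608886413, 'origin': array([0.12335224, 0.61872701, 0.38468351]), 'rotation': array([[ 0.3204261 ,  0.91036148,  0.26185699],
       [ 0.94727283, -0.30760634, -0.08973592],
       [-0.00114326,  0.27680374, -0.96092579]])}
0.15
```

View pics/top0.png

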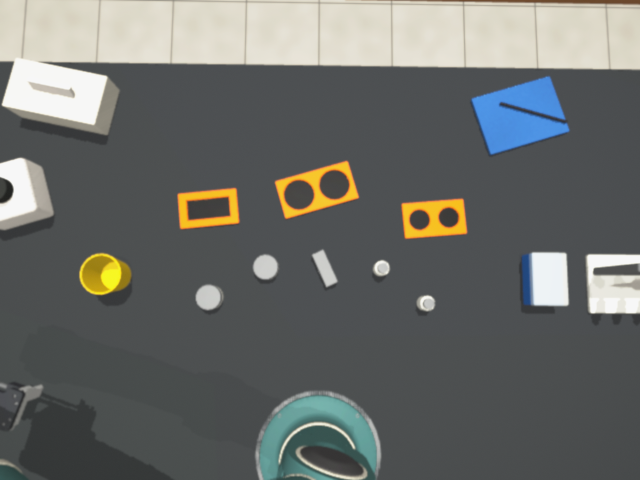

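View pics/scene0.png

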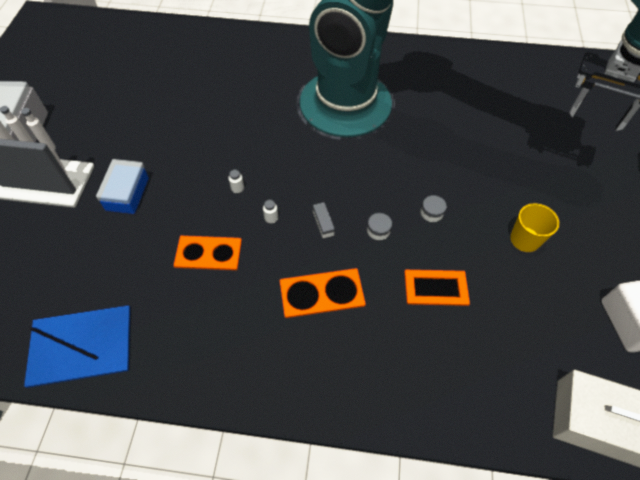

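View pics/wrist0.png

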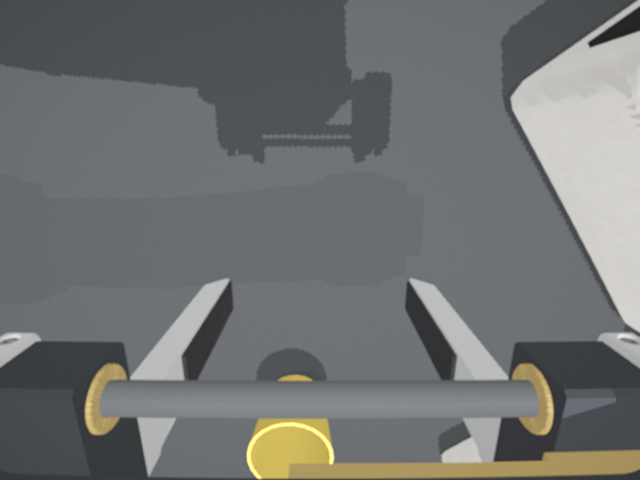

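The top view shows the jars at (265,267) and (209,297), the slide box at (324,268), and the bottles at (381,268) and (426,303). The trays are at (316,190) for jars, (434,218) for bottles and (208,208) for the box. I'll fit each pose from the silhouettes in both fixed cameras.

```bash
cat > h.py <<'E'
import numpy as np, cv2
from cell import r
from scipy.optimize import least_squares
def proj(c,P):
    p=(np.asarray(P)-c["origin"])@c["rotation"]; s=p[:,:2]/p[:,2:]
    s=s*(1+c["k1"]*(s**2).sum(1,keepdims=True))
    return s*[c["fx"],c["fy"]]+[c["cx"],c["cy"]]
def unproj(c,px,z):
    d=(np.array(px,float)-[c["cx"],c["cy"]])/[c["fx"],c["fy"]]; s=d.copy()
    for _ in range(10): s=d/(1+c["k1"]*(s@s))
    v=c["rotation"]@np.r_[s,1]; return c["origin"]+v*(z-c["origin"][2])/v[2]
t=np.linspace(0,2*np.pi,60,endpoint=False)
cyl=lambda R,z0,z1:np.vstack([np.c_[R*np.cos(t),R*np.sin(t),0*t+z] for z in(z0,z1)])
box=lambda a,b,h:np.array([[x*a/2,y*b/2,z] for x in(-1,1) for y in(-1,1) for z in(0,h)])
M={"jar":cyl(.029,0,.036),"bottle":np.vstack([cyl(.017,0,.046),cyl(.0125,.046,.062)]),"box":box(.03,.084,.032),
 "jt":box(.094,.184,.009),"bt":box(.084,.150,.009),"xt":box(.084,.14,.009)}
def place(k,q):
    P=M[k]; c,s=np.cos(q[2]),np.sin(q[2]); return P@np.array([[c,-s,0],[s,c,0],[0,0,1]]).T+[q[0],q[1],q[3] if len(q)>3 else 0]
def hull(c,k,q): return cv2.convexHull(proj(c,place(k,q)).astype(np.float32))
def feat(cn):
    m=cv2.moments(cn); a=m["m00"]
    return np.array([m["m10"]/a,m["m01"]/a]),np.array([m["mu20"],m["mu11"],m["mu02"]])/a
def blobs(img):
    hsv=cv2.cvtColor(img,cv2.COLOR_RGB2HSV); h,s,v=cv2.split(hsv)
    o=((s>150)&(v>120)&(h>5)&(h<22)).astype(np.uint8)
    w=((s<70)&(v>100)).astype(np.uint8)
    f=lambda m:[x for x in cv2.findContours(m,cv2.RETR_EXTERNAL,cv2.CHAIN_APPROX_NONE)[0] if cv2.contourArea(x)>60]
    return f(o),f(w)
def fit(k,obs,q0,yaw):  # obs: list of (calib, contour)
    ob=[(c,)+feat(cv2.convexHull(cn).astype(np.float32)) for c,cn in obs]
    def res(q):
        q=q if yaw else np.r_[q,0]; out=[]
        for c,ce,mu in ob:
            a,b=feat(hull(c,k,q)); out+=list(a-ce)
            if yaw: # compare orientation
                out.append(20*np.sin(np.arctan2(2*b[1],b[0]-b[2])-np.arctan2(2*mu[1],mu[0]-mu[2])))
        return np.array(out)
    s=least_squares(res,q0 if yaw else q0[:2],diff_step=1e-3,x_scale=.05); return s.x,res(s.x)
E
python3 - <<'E'
from h import *
C={n:r.calibration(n) for n in("top","scene")}
I={n:cv2.cvtColor(cv2.imread(f"pics/{n}0.png"),cv2.COLOR_BGR2RGB) for n in C}
B={n:blobs(I[n]) for n in C}
G={"jar_a":("jar",(265,267)),"jar_b":("jar",(209,297)),"bot_a":("bottle",(381,268)),"bot_b":("bottle",(426,303)),"box":("box",(324,268)),
"jt":("jt",(316,190)),"bt":("bt",(434,218)),"xt":("xt",(208,208))}
for n,(k,px) in G.items():
    p=unproj(C["top"],px,.02); i=0 if k in("jt","bt","xt") else 1; obs=[]; 
    for cn in C:
        e=proj(C[cn],[p])[0]
        b=min(B[cn][i],key=lambda b:np.hypot(*(feat(b)[0]-e))); obs.append((C[cn],b))
    yaw=k in("box","jt","bt","xt"); ar=[cv2.contourArea(b) for _,b in obs]
    for o in ([obs[0]],[obs[1]],obs):
        q,e=fit(k,o,np.r_[p[:2],.2 if k=="box" else .01],yaw)
        print(n,q.round(4),e.round(2),end=" ")
    qq=q if yaw else np.r_[q,0]
    print(ar,[cv2.contourArea(hull(C[c],k,qq)) for c in C])
    for c in C: cv2.polylines(I[c],[hull(C[c],k,qq).round().astype(int)],True,(255,0,255),1)
for c in C:
    cv2.imwrite(f"pics/{c}_fit.png",cv2.resize(cv2.cvtColor(I[c],cv2.COLOR_RGB2BGR)[140:330,150:500],None,fx=2.2,fy=2.2))
E
```

```text
jar_a [0.4346 0.127 ] [ 0. -0.] jar_a [0.423  0.1284] [ 0. -0.] jar_a [0.4301 0.1275] [-0.26  1.88 -0.52  2.33] [507.5, 319.0] [509.20532779442146, 549.9201671248302]
jar_b [0.3627 0.2584] [-0.  0.] jar_b [0.3505 0.2623] [ 0. -0.] jar_b [0.3584 0.2599] [-0.7   1.83 -0.99  2.45] [554.0, 296.5] [558.3918284117244, 540.2089255743194]
bot_a [ 0.4337 -0.1482] [-0.  0.] bot_a [ 0.4316 -0.146 ] [0. 0.] bot_a [ 0.4328 -0.1471] [-0.44  0.36 -0.51  0.35] [214.5, 239.5] [197.98715736810118, 282.46364510431886]
bot_b [ 0.3514 -0.2536] [ 0. -0.] bot_b [ 0.3498 -0.2521] [ 0. -0.] bot_b [ 0.3508 -0.2529] [-0.29  0.27 -0.35  0.28] [241.0, 228.0] [222.9138592951931, 277.01518204109743]
box [ 0.4328 -0.0133  0.4355] [ 0.  0. -0.] box [ 0.4234 -0.0126  0.5635] [ 0.  0. -0.] box [ 0.4292 -0.0129  0.4923] [-0.2   1.5   2.27 -0.37  1.9  -2.55] [474.5, 280.0] [465.6470845141448, 586.2305351104587]
jt [0.6254 0.0075 0.2919] [-0.  0.  0.] jt [0.6237 0.0078 0.2888] [-0. -0. -0.] jt [0.6246 0.0077 0.2904] [-0.06  0.33  0.06 -0.09  0.32 -0.06] [2927.0, 3081.0] [2892.475189125398, 3071.8981299437582]
bt [ 0.5562 -0.2803  0.0845] [-0. -0. -0.] bt [ 0.554  -0.2801  0.0899] [-0.  0. -0.] bt [ 0.5552 -0.2801  0.0864] [-0.08  0.41 -0.08 -0.13  0.43  0.11] [2146.5, 1981.5] [2129.806622594595, 1995.5477099957643]
xt [0.5763 0.2702 0.1152] [ 0.  0. -0.] xt [0.575  0.271  0.1039] [-0.  0.  0.] xt [0.5757 0.2706 0.1105] [-0.17  0.24  0.17 -0.18  0.26 -0.21] [2046.5, 2089.0] [2034.8055719406111, 2100.1812312593684]
```

View pics/top_fit.png

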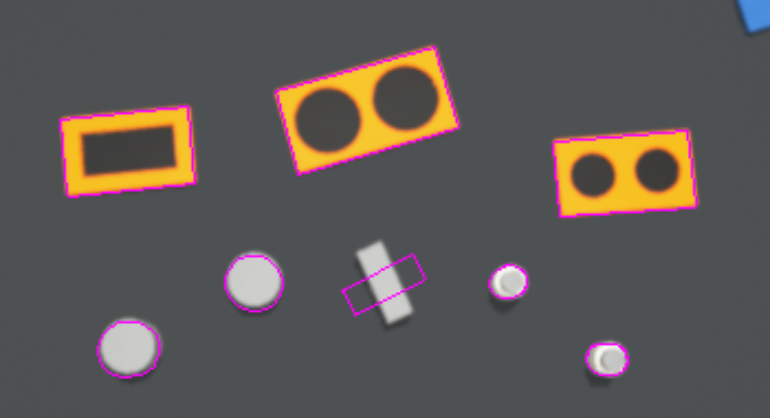

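The tray and cylinder fits lie on their outlines in the top view. The box fit landed on the 90° alias, so I'll refit it. The dark sides in the scene view are only partly segmented, so for the pieces I'll use the top view alone. Next I'll fix the box and check that every pose has an IK solution.

```bash
cat >> h.py <<'E'
def Rd(th): 
    x=np.array([0,0,-1.]); y=np.array([np.cos(th),np.sin(th),0]); return np.c_[x,y,np.cross(x,y)]
T={"jt":(.6246,.0077,.2904),"bt":(.5552,-.2801,.0864),"xt":(.5757,.2706,.1105)}
def bay(k,y): x0,y0,a=T[k]; return np.array([x0-y*np.sin(a),y0+y*np.cos(a)])
def go(p,z,th):
    r.move_pose([p[0],p[1],z],Rd(th))
def pick(p,th,zg,opening,N,zt=.12):
    r.move_gripper(opening,N); go(p,zt,th); r.move_l([p[0],p[1],zg],vel=.12)
    r.move_gripper(0,N); w=r.get_gripper_width(); r.move_l([p[0],p[1],zt],vel=.15)
    print("pick",r.get_time(),"w",w,r.get_gripper_width(),r.get_tool_pos().round(4)); return w
def put(p,th,zg,opening,zt=.12,over=.001):
    go(p,zt,th); r.move_l([p[0],p[1],.025+zg],vel=.15); r.move_l([p[0],p[1],.003+over+zg],vel=.05)
    print("put",r.get_wrist_force().round(2),r.get_tool_pos().round(4))
    r.move_gripper(opening); r.move_l([p[0],p[1],zt],vel=.2); print("t",r.get_time())
def snap(n,f,crop=None,s=1):
    im=cv2.cvtColor(r.get_image(n),cv2.COLOR_RGB2BGR)
    if crop: a,b,c,d=crop; im=im[a:b,c:d]
    cv2.imwrite(f"pics/{f}.png",cv2.resize(im,None,fx=s,fy=s,interpolation=cv2.INTER_CUBIC))
E
python3 - <<'E'
from h import *
I=cv2.cvtColor(cv2.imread("pics/top0.png"),cv2.COLOR_BGR2RGB); C=r.calibration("top")
b=min(blobs(I)[1],key=lambda b:np.hypot(*(feat(b)[0]-[324,268])))
q,e=fit("box",[(C,b)],np.array([.4328,-.0133,-1.1]),True); print(q,e)
print(r.get_ee_rot().round(3))
q0=r.get_joint_pos()
for n,p,ths in [("jar_a",(.434,.127),(.29,.29+np.pi)),("jar_b",(.362,.258),(.29,.29+np.pi)),("bay-",bay("jt",-.045),(.29,.29+np.pi)),("bay+",bay("jt",.045),(.29,.29+np.pi)),
 ("bot_a",(.433,-.148),(.09,.09+np.pi)),("bot_b",(.351,-.253),(.09,.09+np.pi)),("bb-",bay("bt",-.036),(.09,.09+np.pi)),("bb+",bay("bt",.036),(.09,.09+np.pi)),
 ("box",q[:2],(q[2],q[2]+np.pi)),("xt",T["xt"][:2],(.11,.11+np.pi,))]:
    for th in ths:
        for z in (.12,.015):
            s=r.solve_ik([p[0],p[1],z],Rd(th)); print(n,round(th,2),z,None if s is None else s.round(2))
E
```

```text
[ 0.43271396 -0.0135773  -1.13474063] [-1.66525041e-06 -3.40410224e-08  1.91155623e-06]
[[-0.     0.32   0.947]
 [-0.001  0.947 -0.32 ]
 [-1.    -0.001  0.   ]]
jar_a 0.29 0.12 [-0.76  0.24  0.46  2.12 -0.15  0.81  0.08]
jar_a 0.29 0.015 [-0.67  0.44  0.37  2.18 -0.29  0.57  0.21]
jar_a 3.43 0.12 [-1.26  0.4   1.09  2.13 -0.47  0.87 -2.74]
jar_a 3.43 0.015 [-1.2   0.73  1.08  2.19 -0.95  0.81 -2.34]
jar_b 0.29 0.12 [-0.98  0.22  0.33  2.14 -0.1   0.8  -0.3 ]
jar_b 0.29 0.015 [-0.93  0.42  0.28  2.19 -0.22  0.55 -0.2 ]
jar_b 3.43 0.12 [-0.52  0.22 -0.19  2.12  0.06  0.81  2.69]
jar_b 3.43 0.015 [-0.46  0.42 -0.26  2.18  0.2   0.56  2.56]
bay- 0.29 0.12 [-0.42  0.6   0.61  1.67 -0.39  1.    0.61]
bay- 0.29 0.015 [-0.34  0.72  0.49  1.72 -0.44  0.81  0.64]
bay- 3.43 0.12 [-0.69  0.81  1.08  1.68 -0.77  1.15 -2.25]
bay- 3.43 0.015 [-0.68  1.    1.08  1.73 -1.    1.07 -2.11]
bay+ 0.29 0.12 [-0.57  0.55  0.59  1.73 -0.37  0.97  0.46]
bay+ 0.29 0.015 [-0.5   0.69  0.5   1.78 -0.45  0.78  0.52]
bay+ 3.43 0.12 [-0.86  0.76  1.08  1.74 -0.75  1.11 -2.39]
bay+ 3.43 0.015 [-0.85  0.96  1.08  1.7
[... 738 characters left out ...]

bb+ 0.09 0.12 [-0.31  0.67  0.97  1.77 -0.63  1.05  0.98]
bb+ 0.09 0.015 [-0.31  0.88  0.97  1.82 -0.89  0.95  1.16]
bb+ 3.23 0.12 [-0.37  0.74  1.08  1.77 -0.74  1.1  -2.09]
bb+ 3.23 0.015 [-0.36  0.95  1.08  1.82 -0.99  1.03 -1.92]
box -1.13 0.12 [-0.79  0.26  0.86  2.17 -0.27  0.81 -0.9 ]
box -1.13 0.015 [-0.64  0.5   0.71  2.23 -0.58  0.6  -0.63]
box 2.01 0.12 [-0.52  0.21  0.54  2.17 -0.15  0.8   2.12]
box 2.01 0.015 [-0.33  0.41  0.34  2.22 -0.26  0.54  2.21]
xt 0.11 0.12 [-0.76  0.55  0.38  1.67 -0.24  0.97 -0.19]
xt 0.11 0.015 [-0.73  0.69  0.33  1.72 -0.3   0.79 -0.14]
xt 3.25 0.12 [-0.34  0.53 -0.2   1.65  0.12  0.97  2.67]
xt 3.25 0.015 [-0.31  0.67 -0.24  1.7   0.21  0.79  2.6 ]
```

Run:
```python
from h import *
th=.29; p=np.array([.362,.258])
r.move_gripper(.085,20); go(p,.2,th); print(r.get_time())
pick(p,th,.012,.085,20)
put(bay("jt",.045),th,.012,.078)
snap("top","top1",(140,330,150,500),2.2); snap("wrist","wrist1")
```

```text
1.925
pick 5.0167 w 0.05756676924998074 0.05755966483989524 [0.3616 0.2577 0.1193]
put [-0.54  0.17 -2.8 ] [0.6116 0.0507 0.0156]
t 8.7167
```

View pics/top1.png

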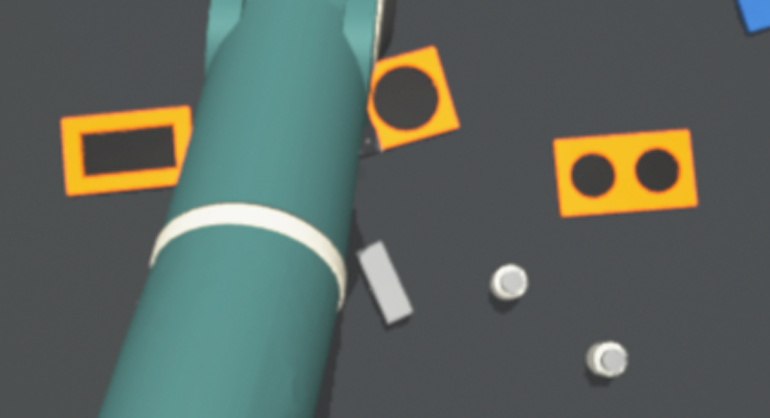

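View pics/wrist1.png

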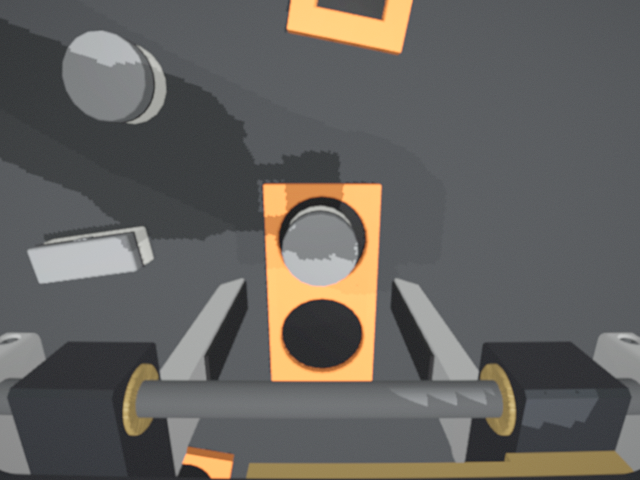

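The wrist view shows the jar centred in the bay at (320,245) and upright, and its grip width matched 58 mm. The top view is partly blocked by the arm. Next is the second jar.

Run:
```python
from h import *
th=.29; p=np.array([.434,.127])
pick(p,th,.012,.085,20)
put(bay("jt",-.045),th,.012,.078)
snap("scene","scene2",(140,330,150,500),2.2); snap("wrist","wrist2")
```

```text
pick 12.425 w 0.05739079004622031 0.057550365293359426 [0.4335 0.1269 0.1193]
put [-0.2  -0.21 -0.56] [ 0.6373 -0.0355  0.0156]
t 15.9083
```

View pics/scene2.png

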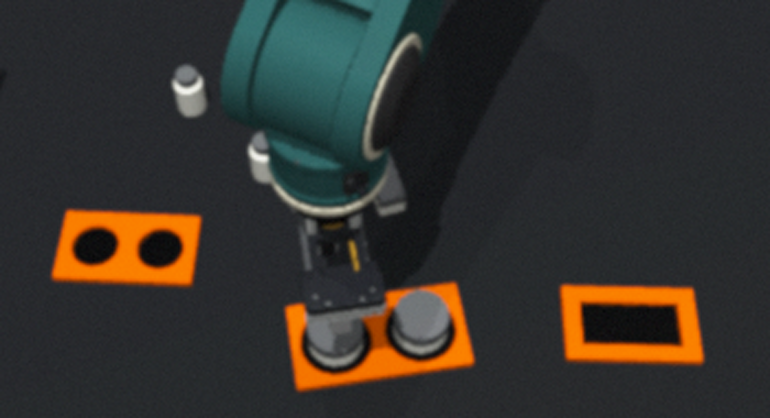

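View pics/wrist2.png

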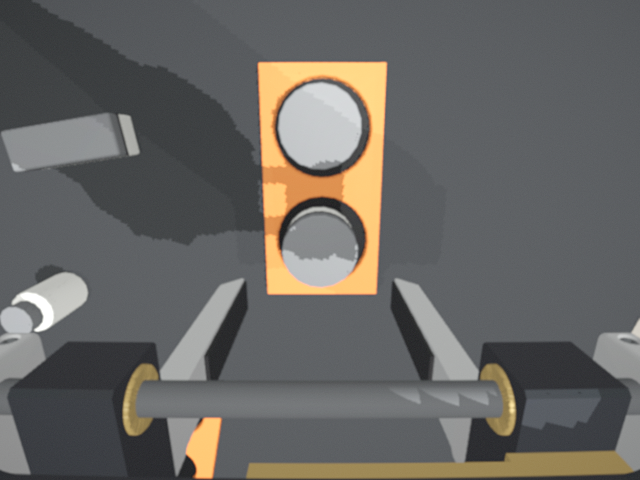

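Both jars sit inside their bays, at (322,127) and (320,245) in the wrist view. Next are the bottles.

Run:
```python
from h import *
th=.087
p=np.array([.4330,-.1475]); w=pick(p,th,.018,.062,12)
if w>.03:
    put(bay("bt",.036),th,.018,.055)
    snap("wrist","wrist3")
```

```text
pick 19.7917 w 0.0336930005217682 0.03388262129592312 [ 0.4326 -0.1472  0.1193]
put [-0.58  0.07 -1.15] [ 0.5519 -0.2443  0.0217]
t 22.8667
```

View pics/wrist3.png

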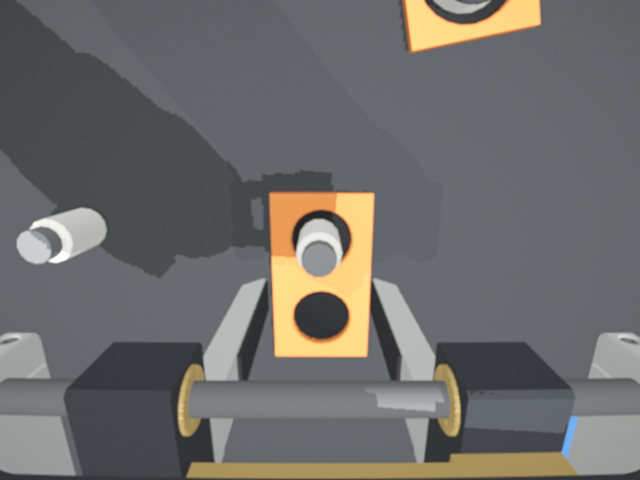

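The first bottle stands upright in its bay at (320,240). Now the second.

Run:
```python
from h import *
th=.087
p=np.array([.351,-.2532]); w=pick(p,th,.018,.062,12)
if w>.03:
    put(bay("bt",-.036),th,.018,.055)
    snap("wrist","wrist4"); snap("top","top4",(140,330,150,500),2.2)
```

```text
pick 26.4833 w 0.033723793063125486 0.03379238402241639 [ 0.3508 -0.2529  0.1194]
put [-0.06  0.03 -1.28] [ 0.5581 -0.316   0.0217]
t 29.775
```

View pics/wrist4.png

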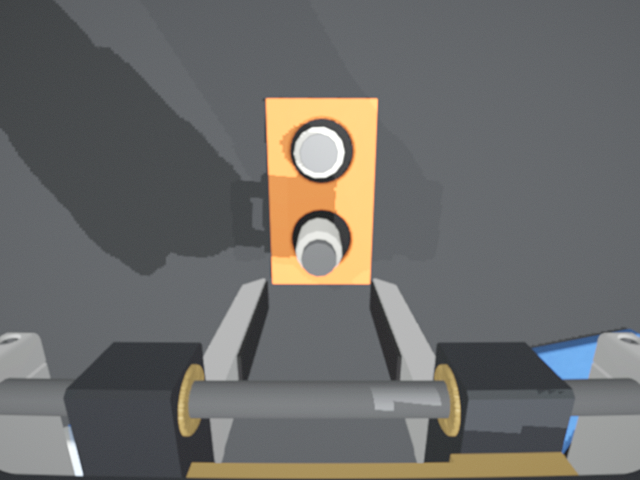

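View pics/top4.png

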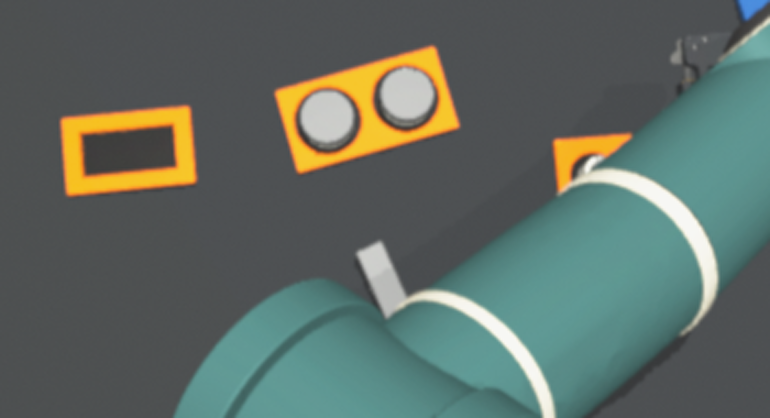

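Both bottles and both jars are in their bays. Now the slide box, which has to be turned to the tray's direction.

Run:
```python
from h import *
th=-1.135
p=np.array([.432,-.0133]); pp=r.get_tool_pos(); r.move_l([pp[0],pp[1],.17],vel=.2)
w=pick(p,th,.0105,.06,15,zt=.14)
if w>.026:
    put(np.array(T["xt"][:2]),.1105,.0105,.05,zt=.14)
    p=r.get_tool_pos(); snap("wrist","wrist5"); snap("scene","scene5")
```

```text
pick 35.0417 w 0.030126711531036177 0.029500868994791016 [ 0.4316 -0.0132  0.1394]
put [-0.94 -0.67 -0.92] [0.5756 0.2705 0.0142]
t 38.975
```

View pics/wrist5.png

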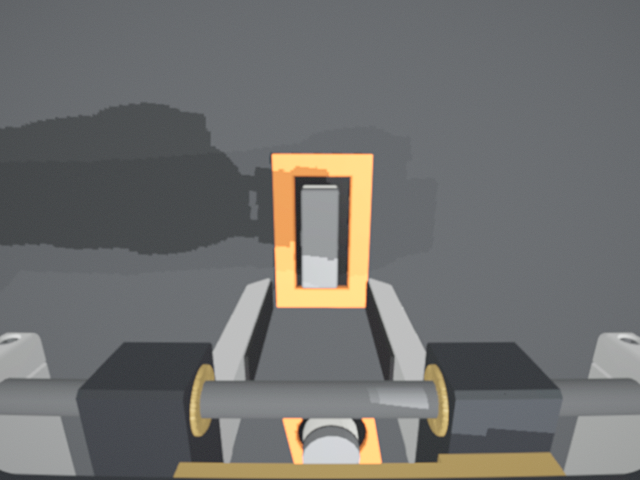

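View pics/scene5.png

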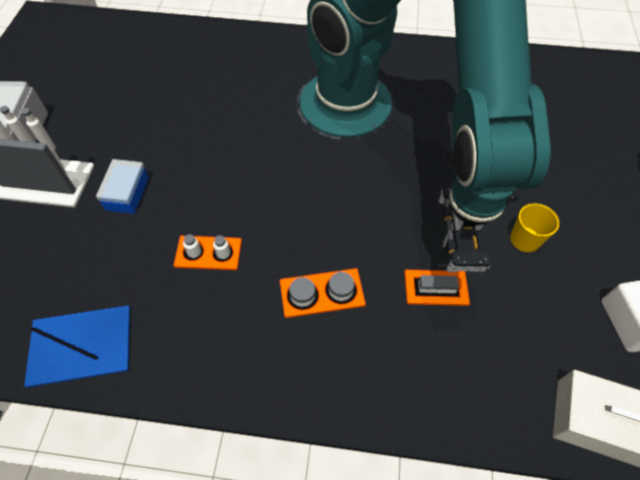

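Everything appears placed, and the beaker and tip box have not moved. I'll raise the arm, move it clear and verify with the top view.

Run:
```python
from h import *
p=r.get_tool_pos(); r.move_l([p[0],p[1],.28],vel=.2)
r.set_joints([-1.286,0.417,-0.01,1.614,0.005,1.111,-0.053]); r.hold(.3)
C=r.calibration("top"); I=r.get_image("top"); cv2.imwrite("pics/top6.png",cv2.cvtColor(I,cv2.COLOR_RGB2BGR))
W=blobs(I)[1]
for k,q in [("jar",(*bay("jt",.045),0)),("jar",(*bay("jt",-.045),0)),("bottle",(*bay("bt",.036),0)),("bottle",(*bay("bt",-.036),0)),("box",T["xt"])]:
    e=feat(hull(C,k,(*q,.003)))[0]; b=min(W,key=lambda b:np.hypot(*(feat(b)[0]-e)))
    orig=M[k]; M[k]=orig+[0,0,.003]; f,_=fit(k,[(C,b)],np.array(q),k=="box"); M[k]=orig
    print(k,f.round(4),"off mm",((f[:2]-q[:2])*1000).round(1),q[2])
    cv2.polylines(I,[hull(C,k,(f[0],f[1],f[2] if k=="box" else 0,.003)).round().astype(int)],True,(255,0,255),1)
cv2.imwrite("pics/top6f.png",cv2.resize(cv2.cvtColor(I,cv2.COLOR_RGB2BGR)[140:330,150:500],None,fx=2.2,fy=2.2,interpolation=cv2.INTER_CUBIC))
d=cv2.absdiff(cv2.imread("pics/top6.png"),cv2.imread("pics/top0.png")).max(2)
print("beaker diff",d[245:300,70:140].max(),"tip",d[245:312,515:575].max(),r.get_time())
snap("scene","scene6",(160,330,150,480),2.3)
```

```text
jar [0.6116 0.0503] off mm [-0.1 -0.5] 0
jar [ 0.6371 -0.0362] off mm [-0.4 -0.8] 0
bottle [ 0.5505 -0.2431] off mm [-1.6  1.2] 0
bottle [ 0.5574 -0.314 ] off mm [-0.9  1.9] 0
box [0.575  0.2709 0.0966] off mm [-0.7  0.3] 0.1105
beaker diff 5 tip 3 42.0917
```

View pics/top6f.png

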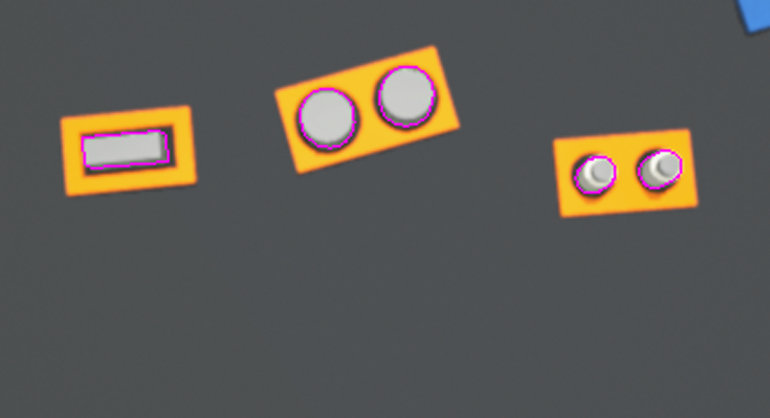

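View pics/scene6.png

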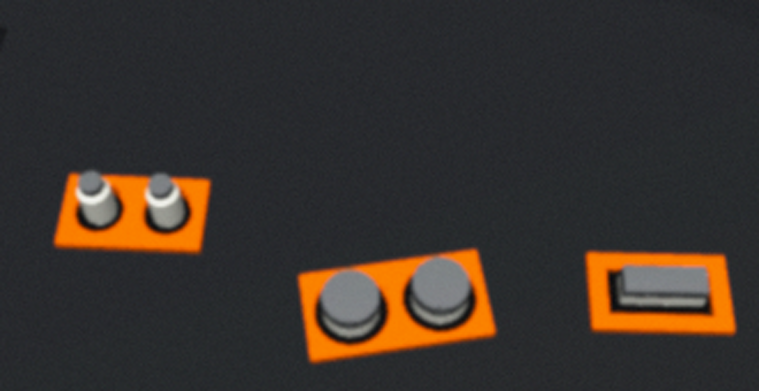

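The top fits are within 2 mm of the bay centres, and the beaker and tip box images have not changed. The box looks close to its +y end in the scene view, so I'll check that with model overlays before handing in.

Run:
```python
from h import *
out=[]
for n,cr in(("scene",(260,312,395,475)),("top",(180,236,170,250))):
    C=r.calibration(n); I=cv2.cvtColor(r.get_image(n),cv2.COLOR_RGB2BGR)[cr[0]:cr[1],cr[2]:cr[3]]; I=cv2.resize(I,None,fx=7,fy=7,interpolation=cv2.INTER_CUBIC); J=I.copy()
    for P,col,q in((box(.03,.084,.032)+[0,0,.003],(255,0,255),(.575,.2709,.1)),(box(.05,.104,.006)+[0,0,.003],(0,255,0),T["xt"])):
        M["z"]=P; u=(proj(C,place("z",q))-[cr[2],cr[0]]+.5)*7
        for a in range(8):
            for b in range(a):
                if bin(a^b).count("1")==1: cv2.line(J,tuple(map(int,u[a])),tuple(map(int,u[b])),col,1)
    o=np.vstack([I,J]); out.append(cv2.resize(o,(390,590)))
cv2.imwrite("pics/ov.png",np.hstack(out))
```

```text
(no output)
```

View pics/ov.png

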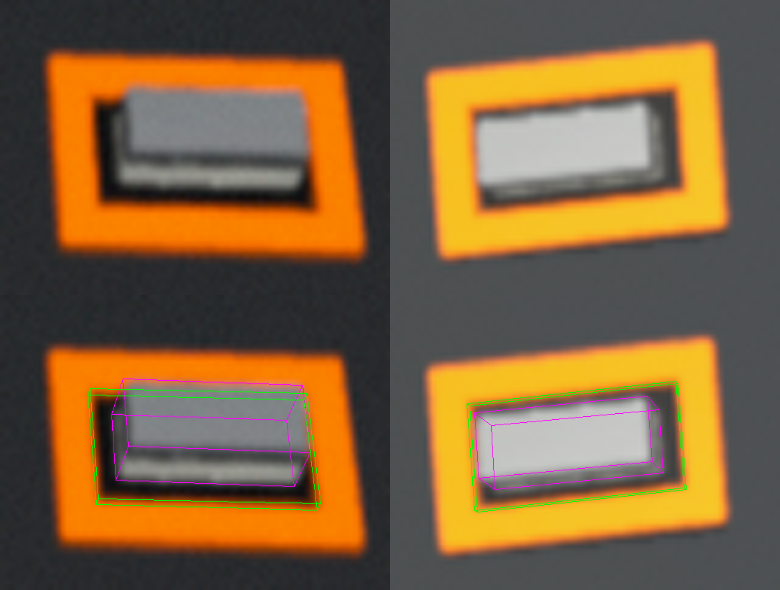

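The overlays match a box lying flat on its bay floor with clearance on all four sides. What looked like an offset is parallax from the box's height. Handing in.

Run:
```python
from h import *
print(r.get_qvel().round(3).max(), r.get_time()); r.sign_off()
```

```text
0.003 42.2417
the job is handed in; nothing more can be done
```

The bench is tidied: both jars, then both bottles, then the slide box were each placed in their own bay. I handed the job in at 42 s, with the arm back at its start position and touching nothing.

- **Placement:** In the last top view, each jar and the slide box lie within 1 mm of their bay centres, and the bottles within about 2 mm, inside 9–10 mm of clearance. All pieces look upright. Grip widths matched the given sizes.
- **Slide box:** It looked close to one end of its bay, but overlays in both fixed cameras fit a box lying flat with a gap on all four sides. The scene overlay was off by about one pixel, within the calibration error.
- **Bystanders:** The image areas around the beaker and tip box are unchanged from the start (largest difference 5 of 255 grey levels).
- **Checks that disagreed:** In the first measurement, the scene camera put the jars and the box about 1 cm away from the top camera's positions, because their dark sides were only partly picked out. The first box angle also came out 90° wrong. I used the top camera for the jars and box and refitted the angle before moving anything.

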